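# Slide a vial carrier under the sprung hood of the vial reader

### The arm

A 6-joint arm with a two-finger parallel gripper is mounted at the origin on the work surface. World frame = base frame: x ahead of the robot, y to its left, z up, the work surface at z = 0. Lengths are in m, angles in rad, forces in N, time in s.
With the tool pointing down it reaches from about 0.25 to 0.775 m from the base axis. Payload 4 kg.
Tool frame: the origin (TCP) lies at the very end of the fingers, on their centre line; the grasp point (between the pads) lies 19 mm behind it; z points along the fingers, y is the line along which they close (so a half turn about z gives the same grasp; the last joint's range is limited). The gripper opens to 94 mm and grips with 3 to 60 N. Pads are 16 mm wide; open, the fingers measure 119 mm over their backs; the gripper's body (75 mm by 177 mm) begins 78 mm behind the grasp point.
Start: joints at [1.143, 0.087, 1.371, -0, 1.684, -0.103], TCP at [0.176, 0.521, 0.206] pointing down, gripper open.
Joint ranges: [-3.1, 3.1], [-0.76, 2.03], [0.27, 2.55], [-1.08, 4.22], [0.17, 2.65], [-2.57, 2.57]. Speed limits (rad/s): [2.79, 2.79, 3.14, 3.14, 3.14, 3.14].

### API

Orientations are given as [roll, pitch, yaw] about the fixed x, y, z axes, in that order (R = Rz(yaw) Ry(pitch) Rx(roll)).
In Python, from bench import robot gives the robot as it stands. The module is installed in compiled form; this text tells all that it offers.
- The arm moves only by the tool move_arm, never from a script. Its argument "deltas" is one flat list of numbers, 7 for each row, row after row: the turn, a rotation vector about the tool's x, y, z in rad, then the shift along the tool's x, y, z in cm, then the closure, from -1 (fully open) to 1 (shut). A call has 1 to 8 rows; each row is the pose to reach, as a shift and turn from the pose commanded when the call began, along the tool's axes at that moment; what a row does not reach only later rows make up. A row lasts 1/10 s, in which the tool goes at most 50 mm and 8.59 degrees, less where a joint would pass 70% of its speed; a pose out of reach is approached as far as the arm can. A call with a gripper value outside its range is refused whole. The fingers move at their own pace and stop on an object; the grip force is fixed at half the most. Time passes only in rows, so rows that repeat a pose let the fingers close. It gives the time, the measured TCP pose, the force, the opening and the grip force at its end, in the units of the state.
- robot.get_obs(): the state, without advancing time (a new reading comes with each control period).
- robot.snapshot(name): name is "side" or "top" or "wrist"; returns a dict with "image" (400x640x3 uint8, red, green, blue), "depth" (400x640 float32, m along the optical axis (not along the pixel's ray), 0 where there is no reading), "fov_y" (degrees; the focal length in pixels is half the picture's height over the tangent of half this angle, whatever the lens; pixels are square), "cx", "cy" (the principal point, pixels), "origin" and "orientation" of the camera in the world; the wrist camera has in their place "T_tool_cam" (4x4, takes a point from camera to tool coordinates, whose origin is the TCP and whose axes are the flange's). Camera axes: x right, y up, looking along -z (the intrinsics and any distortion apply to the point x, -y, -z); pixel columns grow to the right and rows downward; lengths in m; the calibration is good to about 2 mm. A picture is of the moment at which its call begins: read the wrist's pose just before it.
- robot.close_job(): hands the job in; it is judged then, once.
The state is a dict: "time": time; "joint_positions": joint angles; "qvel": joint speeds; "joint_torque": joint torques, N m; "tool_pos": TCP position; "ee_rot": TCP orientation; "wrist_force": force on the tool from outside, world axes, zero at the start; "wrist_torque": the same for the moment, N m; "width": finger opening in m; "finger_force": force on a finger pad.
Only numpy, scipy, OpenCV 4.12 (cv2) and the standard library are available. Lean on these libraries where they do the work, as an engineer would, in place of code of your own. Each camera call takes 0.05 s, during which the arm holds its last target. There are 200 camera calls.

### The job

With one fingertip lift the front edge of the vial reader's clear, spring-closed hood and keep holding it up, while the other fingertip pushes the carrier that has a vial lying in it in from the side, under the hood, until it stands wholly on the dark glass plate and square to it. Then draw both fingers out so that the hood closes over it. The carrier is only pushed, never gripped or lifted, the hood must not touch it, and the empty carrier and everything else stay where they are.

Things in the scene. Friction and masses are not known exactly. Their poses are not given: they have to be found in the camera images.
- reader: vial reader, fixed. Origin: centre of its flush dark glass plate (52 mm along x, 88 mm along y), at worktop height; x points from the open front to the housing, y left along the hood. White housing 85 x 216 x 75 mm behind, from x = +113 mm on. No step or guide: carriers slide on the worktop. Nothing fixed stands under the hood or at its left and right ends.
- hood (a joint): angle of the clear hood: 0 shut, grows as its front edge lifts, up to 1.1 rad. Hinge along the reader's y at x = +107 mm, 65 mm high. A spring and its weight shut it: 2 to 3 N up at the front edge lifts it, about 3 N at 0.4 rad. Shut, all its skirts end 27 mm above the worktop: a fingertip gets in below them, a carrier does not. At 0.25 rad the edges clear a carrier on the plate by 8 mm or more.
- hood_edge (a point): middle of the steel roller (7 mm thick, 194 mm long along the reader's y) along the bottom of the hood's front skirt. It turns freely, so the hood rides up a leaning finger pushed under it. Shut, it lies at x = -23 mm, 30.5 mm high in the reader's frame. The hood is a bottomless clear box: top 65 mm high, 3 mm skirts at front and ends, from x = -27 to +107 mm, y = -100 to +100 mm.
- carrier: the carrier with the vial: white plastic cradle 24 mm (x) by 48 mm (y), with flat upright end walls 24 mm wide and 20 mm high at y = +/-24 mm; between them lies an amber vial, 16 mm thick, with a metal cap, whose top is 34 mm high. About 90 g. Origin: centre of its underside. It starts beyond the hood's left or right end, its x axis roughly along the reader's x.
- empty: the empty carrier: same cradle without a vial, 20 mm high, beyond the hood's other end. Origin: centre of its underside. Leave alone.
- vial_tall: clear glass vial standing behind one of the carriers, 42 mm diameter, 72 mm high; origin under its centre. Leave alone.
- vial_short: amber glass vial standing behind the other carrier, 28 mm diameter, 46 mm high; origin under its centre. Leave alone.
- syringe: capped syringe lying on the worktop at the left, about 135 mm long along its x, 25 mm high; origin under its middle. Leave alone.
- spray: white bottle, 60 mm diameter, 170 mm high, at the left; origin under its centre. Leave alone.
- tub: small clear plastic tub, 64 mm diameter, 50 mm high, at the right; origin under its centre. Leave alone.
- jar: amber jar with white lid, 52 mm diameter, 65 mm high, at the right; origin under its centre. Leave alone.
Things that resemble listed ones, but are neither listed nor needed, are in the scene too. Leave any green or yellow look-alike of the carrier alone.

How it is judged:
By the outcome, as a careful person would: the job done as asked, in the order asked, and still so for the second after the job is handed in, with the robot touching nothing.
It also fails if it takes over 64 s, if anything falls off the work surface, if the arm or the gripper's body presses on something with over 40 N, if the wrist force passes 120 N, or if a joint passes its speed limit or range.

## Working session

There is one attempt and no reset: what is moved stays moved. The work goes in short steps, Python scripts to look and compute and a tool call to move; the robot and the scene stay as the last step left them, time stands still between calls to the robot, and variables do not carry over. Pictures are saved under pics/ and viewed, at most 12 in all, crops included, and the job is handed in when it is done.

Besides the shell and the picture viewer there is one more tool, called as a command line: name --argument value ..., lists and objects as JSON in quotes. move_arm: Moves the arm, as the interface text tells. Its arguments: {"type":"object","properties":{"deltas":{"type":"array","items":{"type":"number"}}},"required":["deltas"]}

```bash
mkdir -p pics; ls
cat > h.py <<'E'
import numpy as np,cv2,pickle
from scipy.spatial.transform import Rotation as R
from bench import robot
def snap(n,f):
    o=robot.get_obs(); s=robot.snapshot(n); s['obs']=o
    pickle.dump(s,open(f'pics/{f}.pkl','wb')); cv2.imwrite(f'pics/{f}.png',s['image'][:,:,::-1]); return s
E
python3 - <<'E'
from h import *
for n in('side','top','wrist'):
    s=snap(n,n+'0'); print({k:v for k,v in s.items() if k not in('image','depth','obs')})
print(s['obs'])
E
```

```text
pics
{'fov_y': 45.88182626865289, 'cx': 326.46966907312, 'cy': 202.37808994033512, 'origin': array([0.41546066, 1.1086016 , 1.1685042 ]), 'orientation': array([ 0.81023868,  0.0180288 , -3.01942008])}
{'fov_y': 52.927697528777905, 'cx': 319.8633261912312, 'cy': 201.8991309927037, 'origin': array([ 0.39551833, -0.00882381,  1.3571358 ]), 'orientation': array([ 0.12341742,  0.01038726, -1.5874726 ])}
{'fov_y': 65.29624406129363, 'cx': 316.2224552423153, 'cy': 199.49882404999423, 'T_tool_cam': array([[ 2.95089998e-04,  9.72275660e-01,  2.33837453e-01,
         6.68019027e-02],
       [ 9.99999721e-01, -1.26468962e-04, -7.36097749e-04,
         2.01695312e-03],
       [-6.86116744e-04,  2.33837605e-01, -9.72275426e-01,
        -1.78953279e-01],
       [ 0.00000000e+00,  0.00000000e+00,  0.00000000e+00,
         1.00000000e+00]])}
{'time': 0.1, 'joint_positions': array([ 1.14287998e+00,  8.78801239e-02,  1.37210264e+00, -5.51779583e-06,
        1.68361101e+00, -1.03132805e-01]), 'qvel': array([ 2.03075461e-03, -1.59210675e-03, -3.64801385e-03, -1.63479896e-03,
       -6.74795278e-05,  8.37840186e-04]), 'joint_torque': array([ 2.39690562e-03, -3.41249478e+01, -3.03302908e+01,  7.20129395e-02,
        3.03903187e-02, -7.82104621e-05]), 'tool_pos': array([0.17532125, 0.52077966, 0.20442201]), 'ee_rot': array([-3.13960160e+00, -2.00560645e-04,  2.81680829e+00]), 'wrist_force': array([-0.20505677,  0.03048022,  0.52526888]), 'wrist_torque': array([0.03850868, 0.09952355, 0.04616552]), 'finger_force': 0.0, 'width': 0.09393778268507198}
```

View pics/top0.png

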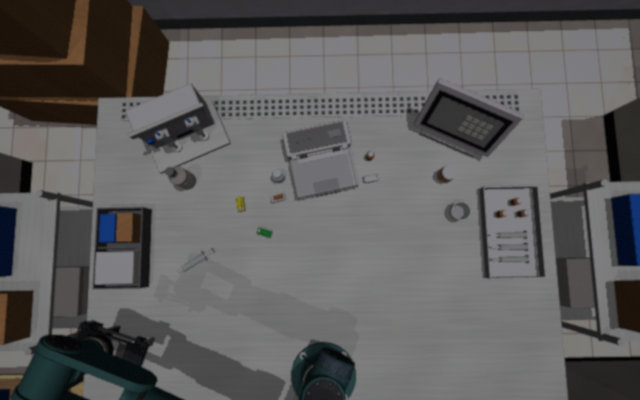

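View pics/side0.png

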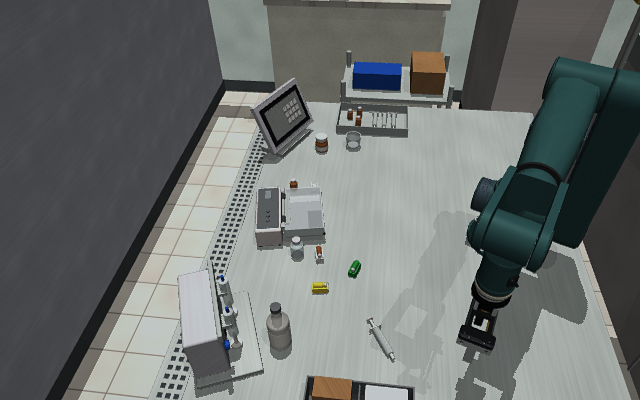

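The top view shows the reader at about (320,165), with the loaded carrier to its left at (278,198) and the tall vial at (277,176). The empty carrier is at (370,178), and there are yellow and green look-alikes at (240,204) and (264,232). Next I'll take rough positions, then look with the wrist camera.

```bash
cat >> h.py <<'E'
def cam(s):
    f=200/np.tan(np.radians(s['fov_y'])/2)
    if 'T_tool_cam' in s:
        T=np.eye(4);T[:3,:3]=R.from_euler('xyz',s['obs']['ee_rot']).as_matrix();T[:3,3]=s['obs']['tool_pos'];T=T@s['T_tool_cam']
        return f,T[:3,3],T[:3,:3]
    return f,np.array(s['origin']),R.from_euler('xyz',s['orientation']).as_matrix()
def ray(s,px,z):
    f,o,M=cam(s); px=np.atleast_2d(px).astype(float)
    d=np.c_[(px[:,0]-s['cx'])/f,-(px[:,1]-s['cy'])/f,-np.ones(len(px))]@M.T
    return o+d*((z-o[2])/d[:,2])[:,None]
def proj(s,P):
    f,o,M=cam(s); c=(np.atleast_2d(P)-o)@M
    return np.c_[s['cx']-f*c[:,0]/c[:,2],s['cy']+f*c[:,1]/c[:,2]]
def load(f): return pickle.load(open(f'pics/{f}.pkl','rb'))
E
python3 - <<'E'
from h import *
s=load('top0')
print(ray(s,[[278,198],[296,198],[357,187],[290,165],[353,155]],0.03).round(3))
print(ray(s,[[277,180],[370,178],[369,158],[326,186]],0.0).round(3))
c=s['image'][110:215,225:395][:,:,::-1]; cv2.imwrite('pics/c0.png',cv2.resize(c,(800,494),interpolation=cv2.INTER_CUBIC))
E
```

```text
[[ 0.576  0.142  0.03 ]
 [ 0.575  0.082  0.03 ]
 [ 0.608 -0.123  0.03 ]
 [ 0.687  0.101  0.03 ]
 [ 0.718 -0.112  0.03 ]]
[[ 0.642  0.148  0.   ]
 [ 0.643 -0.171  0.   ]
 [ 0.713 -0.169  0.   ]
 [ 0.618 -0.019  0.   ]]
```

View pics/c0.png

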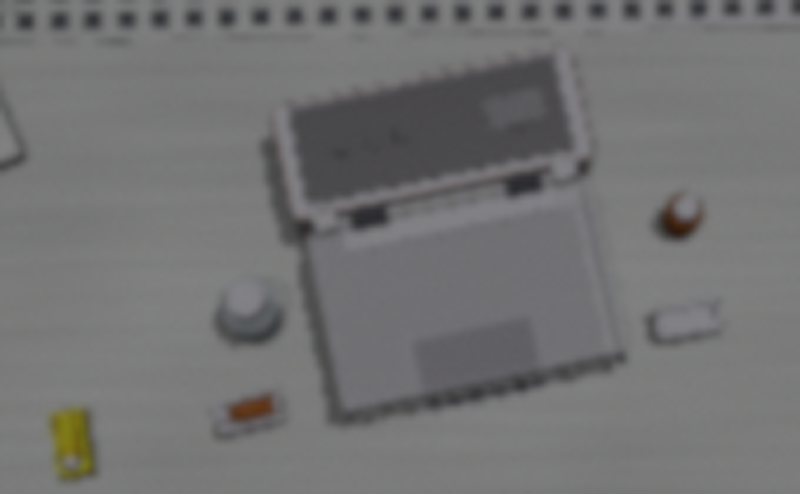

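The left carrier at crop (250,412) holds the amber vial, the empty one is at (685,320), and the hood's front edge runs from (330,420) to (620,360), so the reader yaw is about 10°. I'll move the wrist camera over the scene for a closer measurement.

move_arm --deltas '[0,0,2.65,-49,-35,0,-1,0,0,2.65,-49,-35,0,-1,0,0,2.65,-49,-35,0,-1,0,0,2.65,-49,-35,0,-1,0,0,2.65,-49,-35,0,-1,0,0,2.65,-49,-35,0,-1,0,0,2.65,-49,-35,0,-1,0,0,2.65,-49,-35,0,-1]'

```text
time: 0.95
tool_pos: [0.4104, 0.1952, 0.2054]
ee_rot: [3.141, -0.0, 1.611]
wrist_force: [0.7, -0.2, -0.7]
width: 0.0943
finger_force: 0.0
```

```bash
cat >> h.py <<'E'
def goal(pos,x,z):
    """deltas (tool axes) from the present pose to TCP pos with tool x,z axes"""
    o=robot.get_obs(); A=R.from_euler('xyz',o['ee_rot']).as_matrix()
    z=np.array(z)/np.linalg.norm(z); x=np.array(x)-np.dot(x,z)*z; x/=np.linalg.norm(x)
    B=np.c_[x,np.cross(z,x),z]
    return R.from_matrix(A.T@B).as_rotvec().round(3),(A.T@(np.array(pos)-o['tool_pos'])*100).round(2)
E
python3 - <<'E'
from h import *
print(robot.get_obs()); print(goal([.53,.03,.2],[np.cos(.165),np.sin(.165),0],[0,0,-1]))
E
```

```text
{'time': 0.95, 'joint_positions': array([ 3.18894605e-01, -1.27923591e-01,  1.58224600e+00,  2.46027462e-04,
        1.68699015e+00,  2.79009043e-01]), 'qvel': array([-1.08204134,  0.1561182 , -0.1362412 ,  0.00326378, -0.02361723,
        0.4157904 ]), 'joint_torque': array([  3.92358765, -26.74370348, -29.45707977,  -0.03535953,
         0.30564465,  -0.36139252]), 'tool_pos': array([0.41042629, 0.19520297, 0.20536063]), 'ee_rot': array([ 3.14139069e+00, -3.12050578e-04,  1.61071048e+00]), 'wrist_force': array([ 0.72833766, -0.16424506, -0.68518989]), 'wrist_torque': array([0.0001659 , 0.02956699, 0.00288904]), 'finger_force': 0.0, 'width': 0.09429502011891322}
(array([-0.   , -0.   ,  1.446]), array([-16.98,  11.29,   0.53]))
```

move_arm --deltas '[0,0,1.446,-17,11.3,0.5,-1,0,0,1.446,-17,11.3,0.5,-1,0,0,1.446,-17,11.3,0.5,-1,0,0,1.446,-17,11.3,0.5,-1,0,0,1.446,-17,11.3,0.5,-1,0,0,1.446,-17,11.3,0.5,-1,0,0,1.446,-17,11.3,0.5,-1,0,0,1.446,-17,11.3,0.5,-1]'

```text
time: 1.75
tool_pos: [0.5304, 0.0321, 0.1998]
ee_rot: [-3.141, 0.001, 0.41]
wrist_force: [0.3, -0.2, -0.1]
width: 0.0941
finger_force: 0.0
```

move_arm --deltas '[0,0,0.25,0,0,0,-1,0,0,0.25,0,0,0,-1,0,0,0.25,0,0,0,-1,0,0,0.25,0,0,0,-1]'

```text
time: 2.15
tool_pos: [0.5303, 0.0324, 0.2002]
ee_rot: [-3.141, 0.001, 0.169]
wrist_force: [0.5, 1.1, -0.3]
width: 0.0943
finger_force: 0.0
```

Run:
```python
from h import *
s=snap('wrist','w1'); print(s['obs']['tool_pos'],s['obs']['ee_rot'],s['obs']['joint_positions'])
```

```text
[0.53032942 0.03244098 0.20016901] [-3.14136116e+00  5.73894814e-04  1.68974386e-01] [-4.57032332e-02  4.71239946e-02  1.42366727e+00  1.04448668e-04
  1.67141143e+00  1.35612923e+00]
```

View pics/w1.png

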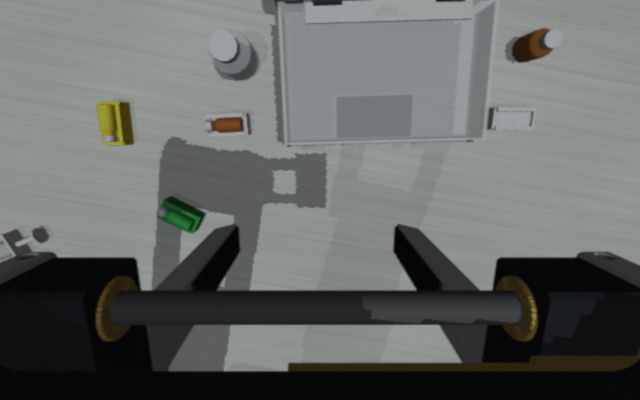

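The wrist view shows the plate at about (337..412, 96..138), the front roller from (287,142) to (486,138), the loaded carrier at (228,124) and the empty one at (512,119). Next I'll extract contours.

Run:
```python
from h import *
s=load('w1'); im=s['image']; g=cv2.cvtColor(im,cv2.COLOR_RGB2GRAY); hsv=cv2.cvtColor(im,cv2.COLOR_RGB2HSV)
print(g[100:140:5,325:345:2],g[116,400:424:2],g[86:102,370],g[128:150,370]); print(g[105:145:3,228],g[120,196:260:3])
def rect(m,z,name):
    c=max(cv2.findContours(m.astype(np.uint8),cv2.RETR_EXTERNAL,cv2.CHAIN_APPROX_NONE)[0],key=cv2.contourArea)
    P=ray(s,c[:,0,:],z)[:,:2]; r=cv2.minAreaRect((P*1000).astype(np.float32)); print(name,cv2.boundingRect(c),r)
m=np.zeros_like(g,bool);m[90:150,325:425]=1
med=cv2.medianBlur(g,3)
t=(int(med[116,370])+int(med[116,325]))/2;print(t)
rect(m&(med<t),0,'plate')
m=np.zeros_like(g,bool);m[95:150,195:262]=1
sat=hsv[:,:,1]>90
rect(m&sat,.026,'amber')
rect(cv2.morphologyEx((m&((med>165)|sat)).astype(np.uint8),cv2.MORPH_CLOSE,np.ones((3,3))),.012,'carrier')
cr=im[90:160,190:500][:,:,::-1]
a=cv2.resize(im[100:150,195:265][:,:,::-1],(800,571),interpolation=cv2.INTER_CUBIC); cv2.imwrite('pics/c1.png',a)
```

```text
[[138 138 138 139 143 139 122 119 119 119]
 [138 138 138 138 141 139 122 119 119 119]
 [138 137 138 138 141 140 122 120 119 120]
 [138 138 138 137 139 139 122 120 119 119]
 [139 137 138 138 141 140 122 119 119 118]
 [138 137 138 138 141 141 123 119 118 119]
 [138 137 137 138 140 142 123 119 118 119]
 [137 137 138 138 141 142 123 118 119 119]] [118 117 119 118 118 119 137 140 139 138 137 139] [138 137 137 137 137 136 138 140 141 137 124 120 119 118 119 118] [118 119 119 118 119 119 119 118 121 128 127 124 140 149 144 132 144 149
 147 146 146 150]
[147 144 138 154 107  67  82  79  65 106 156 147 144 148] [147 145 145 133 108  99 108  67  66  66  67  68  68  69  67  47 150  87
 110 136 146 148]
128.5
plate (336, 95, 85, 46) ((617.9405517578125, -25.155494689941406), (49.75141906738281, 99.5594482421875), 11.246247291564941)
amber (212, 118, 30, 14) ((581.228271484375, 142.99783325195312), (13.906901359558105, 32.39839172363281), 9.699748039245605)
carrier (212, 118, 30, 14) ((580.5404052734375, 146.86634826660156), (14.458320617675781, 33.68302536010742), 9.699783325195312)
```

View pics/c1.png

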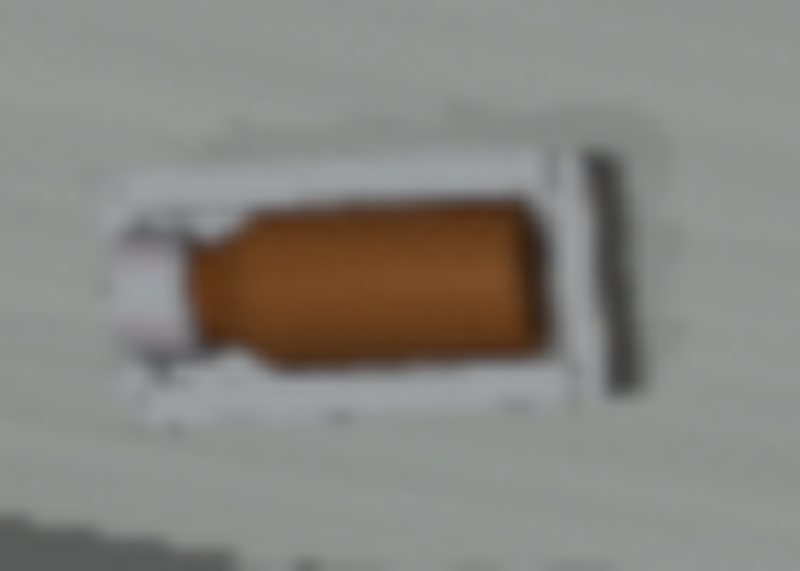

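The carrier's top corners are at crop (110,190), (585,150), (608,400) and (150,420), with the vial cap at the left. I'll compute the frames from these.

Run:
```python
from h import *
s=load('w1'); im=s['image']; g=cv2.cvtColor(im,cv2.COLOR_RGB2GRAY).astype(float)
def cross(v,t=129):  # first subpixel crossing downward
    for i in range(len(v)-1):
        if v[i]>=t>v[i+1]: return i+(v[i]-t)/(v[i]-v[i+1])
L=[(330+cross(g[r,330:345]),r) for r in range(101,132,3)]
Rr=[(422-cross(g[r,422:400:-1]),r) for r in range(101,132,3)]
T=[(c,88+cross(g[88:105,c])) for c in range(342,408,5)]
B=[(c,146-cross(g[133:147,c][::-1],135)) for c in range(342,408,5)]
def line(p): 
    P=ray(s,np.array(p),0)[:,:2]; m=P.mean(0); return m,np.linalg.svd(P-m)[2][0]
for n,p in(('L',L),('R',Rr),('T',T)):
    m,d=line(p); print(n,m.round(4),np.degrees(np.arctan2(d[1],d[0])).round(2))
Lm,_=line(L);Rm,_=line(Rr);Tm,d=line(T); d=d if d[1]>0 else -d; yw=np.arctan2(-d[0],d[1])
ex=np.array([np.cos(yw),np.sin(yw)]);ey=np.array([-ex[1],ex[0]])
print('width',(Lm-Rm)@ey); O=ex*(Tm@ex-.026)+ey*((Lm+Rm)@ey/2); print('O',O,'yaw',np.degrees(yw))
def rf(P): return np.round(np.c_[(P[:,:2]-O)@ex,(P[:,:2]-O)@ey]*1000,1)
C=np.array([[246.2,113.1],[248.2,135.0],[208.1,136.7],[204.6,116.6]])
P=ray(s,C,.02); print('carrier',rf(P),rf(P).mean(0))
print('roller ends',rf(ray(s,[[287,142],[486,138]],.0305)))
print('vial tall base',rf(ray(s,[[235,62]],0)))
np.savez('reader.npz',O=O,ex=ex,ey=ey)
# depth check
print('depth pts')
f,o,M=cam(s)
for u,v in((228,125),(370,115),(246,125),(240,60)):
    D=s['depth'][v,u]; p=o+M@np.array([(u-s['cx'])/f*D,-(v-s['cy'])/f*D,-D]); print(u,v,p.round(4))
```

```text
L [0.6113 0.0241] -169.02
R [ 0.6261 -0.0624] -168.76
T [ 0.6413 -0.0151] -78.65
width 0.08776111210759491
O [ 0.61572061 -0.01975799] yaw 11.35208236649103
carrier [[  9.9 145. ]
 [-13.9 144.7]
 [-14.5 190.1]
 [  7.5 191.6]] [ -2.75 167.85]
roller ends [[ -22.4  100.4]
 [ -24.3 -117.9]]
vial tall base [[ 66.6 157.5]]
depth pts
228 125 [0.5814 0.1394 0.0332]
370 115 [ 0.6156 -0.0043  0.0648]
246 125 [0.5841 0.1233 0.019 ]
240 60 [0.6455 0.1289 0.0527]
```

Reader yaw is about 11.2°, its origin is at (0.616,-0.020), and the plate width of 87.8 mm and hood end at y=100 both check out. The carrier sits at reader (-2.5,168) and is nearly square. I'll use a 50° lean with the tool rolled 4°, so the lead finger rides higher, and the approach comes from the front.

```bash
cat >> h.py <<'E'
YAW=np.radians(11.2); O=np.array([.6157,-.0198]); RW=R.from_euler('z',YAW).as_matrix()
def rgoal(p,lean=50,beta=4,psi=0):
    """p: TCP in reader mm"""
    a=np.radians(lean); Rx=R.from_euler('zx',[psi,-beta],degrees=True).as_matrix() if 0 else R.from_euler('xz',[-beta,psi],degrees=True).as_matrix()
    d=Rx@[np.cos(a),0,-np.sin(a)]; n=Rx@[np.sin(a),0,np.cos(a)]
    w=RW@(np.array(p)/1000)+np.r_[O,0]
    r=goal(w,RW@n,RW@d); print(p,*r); return r
def here():
    o=robot.get_obs(); A=R.from_euler('xyz',o['ee_rot']).as_matrix(); B=RW.T@A
    print('t',o['time'],'reader mm',(RW.T@(o['tool_pos']-np.r_[O,0])*1000).round(1),'y',B[:,1].round(3),'z',B[:,2].round(3),'F',(RW.T@o['wrist_force']).round(1),'q',o['joint_positions'].round(2))
E
python3 - <<'E'
from h import *
print(R.from_euler('x',-4,degrees=True).as_matrix()@[0,-1,0])
here(); rgoal([-55,150,120])
E
```

```text
[ 0.         -0.99756405  0.06975647]
t 2.2 reader mm [-73.5  67.8 200.3] y [-0.027 -1.    -0.   ] z [-0.  0. -1.] F [0.3 0.2 0.5] q [-0.05  0.05  1.42  0.    1.67  1.36]
[-55, 150, 120] [-0.058  0.699 -0.05 ] [ 1.64 -8.26  8.03]
```

move_arm --deltas '[-0.058,0.699,-0.05,1.6,-8.3,8,-1,-0.058,0.699,-0.05,1.6,-8.3,8,-1,-0.058,0.699,-0.05,1.6,-8.3,8,-1,-0.058,0.699,-0.05,1.6,-8.3,8,-1,-0.058,0.699,-0.05,1.6,-8.3,8,-1,-0.058,0.699,-0.05,1.6,-8.3,8,-1,-0.058,0.699,-0.05,1.6,-8.3,8,-1]'

```text
time: 2.9
tool_pos: [0.5325, 0.1169, 0.121]
ee_rot: [3.05, -0.696, 0.253]
wrist_force: [0.6, 0.4, 0.7]
width: 0.0938
finger_force: 0.0
```

Run:
```python
from h import *
snap('wrist','w2');here(); rgoal([-50,149.5,40]);rgoal([-50,149.5,13.5]);rgoal([-10,149.5,13.5])
s=load('w2');print(proj(s,[s['obs']['tool_pos']]))
```

```text
t 2.95 reader mm [-53.3 150.  123.1] y [-0.002 -0.998  0.07 ] z [ 0.645 -0.055 -0.762] F [ 0.6 -0.3  0.5] q [ 0.11 -0.36  2.1  -0.    0.7   1.47]
[-50, 149.5, 40] [ 0.002 -0.003 -0.001] [-5.1  -0.54  6.55]
[-50, 149.5, 13.5] [ 0.002 -0.003 -0.001] [-6.8  -0.73  8.57]
[-10, 149.5, 13.5] [ 0.002 -0.003 -0.001] [-3.75 -0.73 11.15]
[[318.75639551 241.01507813]]
```

View pics/w2.png

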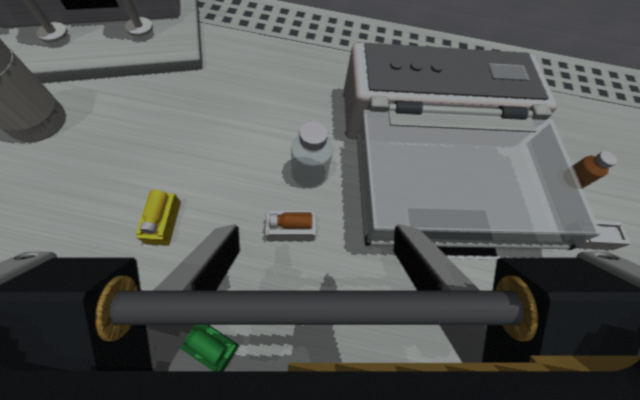

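The view shows the carrier at (291,222), between the finger tips at (237,230) and (397,230). The green look-alike is at (210,348), so I'll check its clearance and then descend.

Run:
```python
from h import *
s=load('w2')
P=ray(s,[[210,348],[182,345],[205,327],[238,350],[218,370]],.02); print(((P-np.r_[O,0])@RW*1000).round())
P=ray(s,[[265,212],[315,209],[316,238],[266,240]],.02); print(((P-np.r_[O,0])@RW*1000).round(1))
P=ray(s,[[367,240],[590,237]],.0305); print(((P-np.r_[O,0])@RW*1000).round(1))
```

```text
[[-112.  230.   20.]
 [-110.  252.   20.]
 [ -96.  236.   20.]
 [-113.  208.   20.]
 [-127.  221.   20.]]
[[  8.  194.8  20. ]
 [ 12.7 145.9  20. ]
 [-17.6 144.9  20. ]
 [-20.6 191.8  20. ]]
[[ -22.1   98.5   30.5]
 [ -14.1 -123.1   30.5]]
```

move_arm --deltas '[0,0,0,-2,0,2.5,-1,0,0,0,-4,-0.4,5,-1,0,0,0,-5.1,-0.5,6.5,-1,0,0,0,-5.1,-0.5,6.5,-1,0,0,0,-5.1,-0.5,6.5,-1]'

```text
time: 3.45
tool_pos: [0.5381, 0.1167, 0.0402]
ee_rot: [3.05, -0.699, 0.252]
wrist_force: [0.9, 1.0, -0.5]
width: 0.0938
finger_force: 0.0
```

Run:
```python
from h import *
snap('wrist','w3');here(); rgoal([-48,149.5,13.5]);rgoal([-10,149.5,13.5]);rgoal([4,149.5,13.5])
```

```text
t 3.5 reader mm [-49.4 149.1  40.9] y [-0.003 -0.998  0.07 ] z [ 0.646 -0.055 -0.761] F [ 0.5  0.  -0.2] q [ 0.11 -0.24  2.19 -0.    0.48  1.47]
[-48, 149.5, 13.5] [ 0.002 -0.004 -0.002] [-1.66 -0.24  2.18]
[-10, 149.5, 13.5] [ 0.002 -0.004 -0.002] [ 1.24 -0.25  4.63]
[4, 149.5, 13.5] [ 0.002 -0.004 -0.002] [ 2.31 -0.25  5.54]
```

View pics/w3.png

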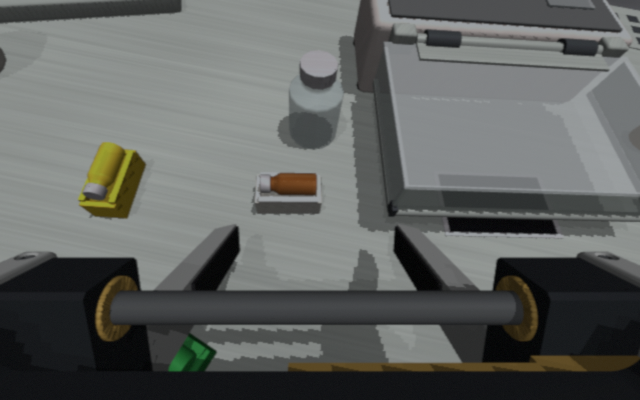

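In the close view the carrier's front bottom corners are at (254,213) and (321,212), and the hood's left front corner is at (392,210). I'll check the lateral margin and descend.

Run:
```python
from h import *
s=load('w3'); g=cv2.cvtColor(s['image'],cv2.COLOR_RGB2GRAY)
print('row200',g[200,246:262],g[200,312:328]); print('row207',g[207,246:262],g[207,312:328]);
P=ray(s,[[254,213],[321.5,212]],0); print(((P-np.r_[O,0])@RW*1000).round(1))
P=ray(s,[[254,194],[322,193]],.02); print(((P-np.r_[O,0])@RW*1000).round(1))
P=ray(s,[[392,212]],.027); print(((P-np.r_[O,0])@RW*1000).round(1))
```

```text
row200 [148 148 148 148 145 131 104  96 115 144 143 129 135 147 150 150] [154 154 155 153 155 156 159 158 156 147 138 136 140 144 145 145]
row207 [141 141 141 143 140 130 108  93  89  82  71  66  66  66  66  65] [ 63  62  63  64  64  65  65  71  92 120 133 135 136 139 144 146]
[[-14.4 195.2   0. ]
 [-12.1 143.6   0. ]]
[[ -8.5 193.6  20. ]
 [ -6.  144.8  20. ]]
[[-22.9  97.   27. ]]
```

move_arm --deltas '[0,0,0,-0.8,-0.1,1,-1,0,0,0,-1.7,-0.1,2.2,-1,0,0,0,-1.7,-0.1,2.2,-1,0,0,0,-1.7,-0.1,2.2,-1]'

```text
time: 3.9
tool_pos: [0.5381, 0.1161, 0.012]
ee_rot: [3.05, -0.699, 0.252]
wrist_force: [-0.2, 0.0, 0.1]
width: 0.0939
finger_force: 0.0
```

Run:
```python
from h import *
here(); rgoal([-30,148.5,13.5]);rgoal([-10,148.5,13.5]);rgoal([4,148.5,13.5])
```

```text
t 3.9 reader mm [-49.7 148.4  12. ] y [-0.002 -0.998  0.07 ] z [ 0.645 -0.055 -0.762] F [-0.2  0.1  0.1] q [ 0.11 -0.18  2.22  0.    0.4   1.46]
[-30, 148.5, 13.5] [ 0.002 -0.003 -0.001] [ 1.6  -0.01  1.16]
[-10, 148.5, 13.5] [ 0.002 -0.003 -0.001] [ 3.13 -0.01  2.45]
[4, 148.5, 13.5] [ 0.002 -0.003 -0.001] [ 4.2  -0.02  3.35]
```

move_arm --deltas '[0,0,0,0.5,-0.08,0.3,-1,0,0,0,1.0,-0.08,0.7,-1,0,0,0,1.6,-0.08,1.15,-1,0,0,0,2.0,-0.08,1.5,-1,0,0,0,2.4,-0.08,1.8,-1,0,0,0,2.75,-0.08,2.15,-1,0,0,0,3.1,-0.08,2.45,-1,0,0,0,3.1,-0.08,2.45,-1]'

```text
time: 4.7
tool_pos: [0.5681, 0.1235, 0.0062]
ee_rot: [3.061, -0.68, 0.238]
wrist_force: [-45.1, -11.5, 31.0]
width: 0.0938
finger_force: 31.2
```

Run:
```python
from h import *
s=snap('wrist','w4');here(); rgoal([4,149,13.5])
```

```text
t 4.75 reader mm [-18.7 149.8   6.5] y [-0.007 -0.998  0.063] z [ 0.631 -0.053 -0.774] F [-43.5  -2.5  29.1] q [ 0.12 -0.09  2.14 -0.01  0.4   1.49]
[4, 149, 13.5] [-0.001  0.016 -0.009] [2.2  0.11 0.89]
```

View pics/w4.png

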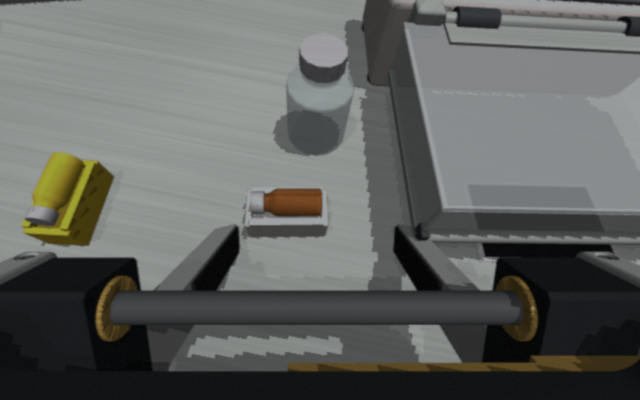

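The lead finger is jammed at the hood's corner at (424,232), with a 45 N wrist force. I'll use depth to check whether the hood rose, before backing off.

Run:
```python
from h import *
def pts(s,uv):
    f,o,M=cam(s); r=[]
    for u,v in uv:
        D=s['depth'][v,u]; p=o+M@np.array([(u-s['cx'])/f*D,-(v-s['cy'])/f*D,-D]); r.append(RW.T@(p-np.r_[O,0])*1000)
    return np.round(r,1)
s=load('w4'); 
print('hood top', pts(s,[(440,200),(450,100),(500,200),(520,100),(600,200)]))
print('edge col 440',pts(s,[(440,v) for v in range(204,250,4)]))
print('corner',pts(s,[(c,232) for c in range(404,440,3)]))
```

```text
hood top [[-18.2  99.6  65.2]
 [ 41.1  83.3  65.1]
 [-18.6  73.3  67.3]
 [ 42.8  44.2  65.3]
 [-17.4  25.4  67. ]]
edge col 440 [[-20.3 100.1  65.5]
 [-21.9 100.1  64.8]
 [-23.4  99.9  63.7]
 [-24.2  99.   61.2]
 [-24.2  97.   56.5]
 [-24.2  94.7  51.2]
 [-24.   92.2  45.4]
 [-24.6  90.5  41.2]
 [-24.6  87.8  35. ]
 [-26.6  87.9  34.4]
 [-18.   71.8   0.6]
 [-20.7  72.4   0.8]]
corner [[-19.7 103.9  26.9]
 [-19.9 102.4  27.4]
 [-19.4 100.2  26.1]
 [-20.9 100.2  30.4]
 [-22.7 100.6  35.4]
 [-23.8 100.3  38.5]
 [-25.  100.2  42. ]
 [-24.8  98.3  41.3]
 [-25.3  97.5  42.8]
 [-24.5  94.9  40.6]
 [-24.4  93.3  40.6]
 [-24.3  91.6  40.2]]
```

move_arm --deltas '[0,0,0,-1.0,0,-0.8,-1,0,0,0,-2.0,0,-1.6,-1,0,0,0,-2.0,0,-1.6,-1]'

```text
time: 5.05
tool_pos: [0.5494, 0.1194, 0.0102]
ee_rot: [3.05, -0.696, 0.252]
wrist_force: [-0.7, -0.1, -0.3]
width: 0.094
finger_force: 0.0
```

Run:
```python
from h import *
here()
s=snap('wrist','w5')
cv2.imwrite('pics/c5.png',cv2.resize(s['image'][130:290,200:460][:,:,::-1],(780,480),interpolation=cv2.INTER_CUBIC))
```

```text
t 5.05 reader mm [-38.  149.4  10.2] y [-0.002 -0.998  0.07 ] z [ 0.643 -0.055 -0.764] F [-0.7  0.  -0.3] q [ 0.12 -0.14  2.19 -0.01  0.39  1.47]
```

View pics/c5.png

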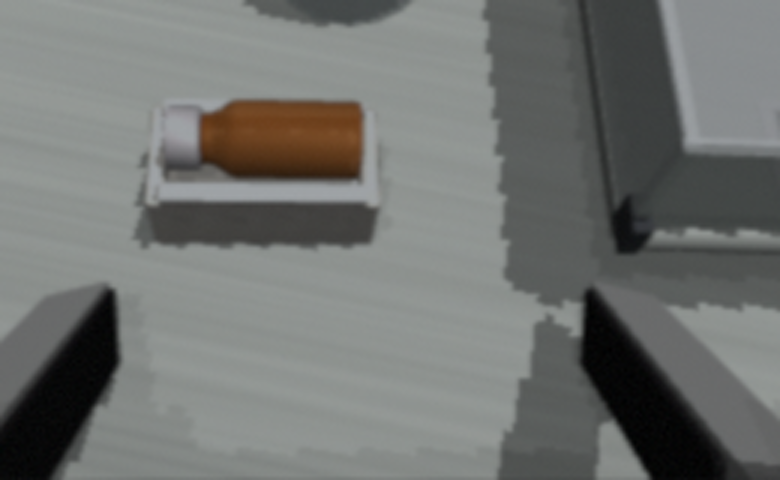

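The hood rose only 1–2 mm because the lead finger caught the end bracket at crop (630,225), roughly y=97–100. The gripper opening can't span from the carrier's far end to the roller, so I'll back off. With the tool yawed I'll first nudge the carrier about 10 mm, still well outside the hood. That lets the lead finger fit fully under the roller.

Run:
```python
from h import *
here(); rgoal([-50,160,14.5]);rgoal([-40,160,14.5],psi=-20);rgoal([-27,160,14.5],psi=-20);rgoal([-27,142,14.5],psi=-20)
```

```text
t 5.1 reader mm [-36.9 149.3  10.9] y [-0.002 -0.998  0.07 ] z [ 0.644 -0.055 -0.763] F [0.1 0.1 0.3] q [ 0.12 -0.14  2.19 -0.01  0.39  1.47]
[-50, 160, 14.5] [ 0.002 -0.002 -0.001] [-0.73 -1.04 -1.17]
[-40, 160, 14.5] [-0.222 -0.026  0.265] [ 0.04 -1.04 -0.53]
[-27, 160, 14.5] [-0.222 -0.026  0.265] [ 1.03 -1.04  0.31]
[-27, 142, 14.5] [-0.222 -0.026  0.265] [0.95 0.75 0.41]
```

move_arm --deltas '[0,0,0,-0.7,-1.0,-1.2,-1,-0.1,-0.01,0.12,-0.4,-1.0,-0.8,-1,-0.222,-0.026,0.265,0,-1.0,-0.5,-1,-0.222,-0.026,0.265,0,-1.0,-0.5,-1,-0.222,-0.026,0.265,0.5,-1.0,-0.1,-1,-0.222,-0.026,0.265,1.0,-1.0,0.3,-1,-0.222,-0.026,0.265,1.0,-1.0,0.3,-1]'

```text
time: 5.8
tool_pos: [0.56, 0.1337, 0.0152]
ee_rot: [3.052, -0.697, -0.092]
wrist_force: [0.1, -1.1, -0.3]
width: 0.0942
finger_force: 0.0
```

Run:
```python
from h import *
s=snap('wrist','w6');here();rgoal([-27,156,14.5],psi=-20);rgoal([-27,142,14.5],psi=-20)
P=ray(s,[[0,0]],0)
cv2.imwrite('pics/c6.png',s['image'][:,:,::-1])
```

```text
t 5.85 reader mm [-26.1 160.7  14.4] y [-0.338 -0.938  0.069] z [ 0.586 -0.268 -0.765] F [ 0.1 -0.   0.4] q [ 0.35 -0.04  2.08 -0.69  0.6   2.53]
[-27, 156, 14.5] [-0.002  0.001  0.002] [0.04 0.47 0.06]
[-27, 142, 14.5] [-0.002  0.001  0.002] [0.35 1.79 0.44]
```

View pics/c6.png

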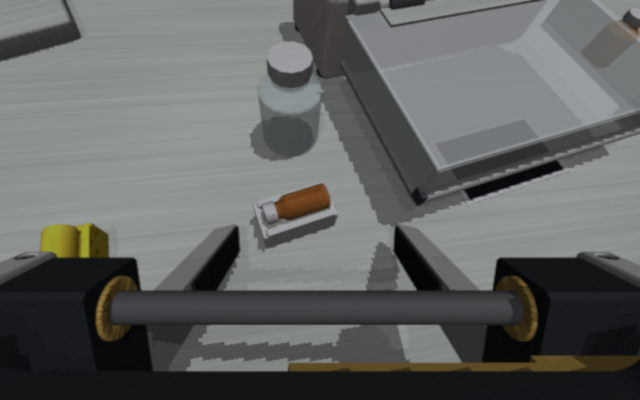

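The yawed tool puts the trailing tip at (237,230), just left of the carrier's end wall at x=258. Joint 6 is at 2.53, close to its 2.57 limit, so I'll ease the yaw slightly while nudging.

Run:
```python
from h import *
rgoal([-23,158,14.5],psi=-17);rgoal([-23,150,14.5],psi=-17);rgoal([-23,142,14.5],psi=-17)
```

```text
[-23, 158, 14.5] [ 0.031  0.004 -0.038] [0.29 0.15 0.24]
[-23, 150, 14.5] [ 0.031  0.004 -0.038] [0.47 0.9  0.46]
[-23, 142, 14.5] [ 0.031  0.004 -0.038] [0.64 1.65 0.67]
```

move_arm --deltas '[0.031,0.004,-0.038,0.29,0.15,0.24,-1,0.031,0.004,-0.038,0.35,0.4,0.3,-1,0.031,0.004,-0.038,0.4,0.65,0.4,-1,0.031,0.004,-0.038,0.47,0.9,0.46,-1]'

```text
time: 6.25
tool_pos: [0.5625, 0.1209, 0.014]
ee_rot: [3.05, -0.695, -0.046]
wrist_force: [-0.7, -0.7, 0.6]
width: 0.0938
finger_force: 0.3
```

Run:
```python
from h import *
here()
```

```text
t 6.25 reader mm [-24.8 148.3  14. ] y [-0.295 -0.953  0.07 ] z [ 0.597 -0.242 -0.765] F [-0.8 -0.6  0.6] q [ 0.3  -0.05  2.1  -0.62  0.54  2.4 ]
```

move_arm --deltas '[0,0,0,0.1,0.25,0.1,-1,0,0,0,0.2,0.5,0.15,-1,0,0,0,0.25,0.7,0.2,-1,0,0,0,0.3,0.9,0.25,-1,0,0,0,0.3,0.9,0.25,-1]'

```text
time: 6.75
tool_pos: [0.5657, 0.1119, 0.0147]
ee_rot: [3.05, -0.695, -0.045]
wrist_force: [-0.7, 0.4, 0.7]
width: 0.0942
finger_force: 0.1
```

Run:
```python
from h import *
s=snap('wrist','w7');here(); rgoal([-27,146,16],psi=-17);rgoal([-50,146,16],psi=-8);rgoal([-50,140,16],psi=0)
f,o,M=cam(s); hsv=cv2.cvtColor(s['image'],cv2.COLOR_RGB2HSV)
m=np.zeros((400,640),np.uint8);m[150:260,235:400]=(hsv[150:260,235:400,1]>110)
c=max(cv2.findContours(m,0,1)[0],key=cv2.contourArea);P=((ray(s,c[:,0,:],.026)-np.r_[O,0])@RW)[:,:2]*1000
print('amber',cv2.minAreaRect(P.astype(np.float32)))
s=load('w6');hsv=cv2.cvtColor(s['image'],cv2.COLOR_RGB2HSV)
m=np.zeros((400,640),np.uint8);m[150:260,235:400]=(hsv[150:260,235:400,1]>110)
c=max(cv2.findContours(m,0,1)[0],key=cv2.contourArea);P=((ray(s,c[:,0,:],.026)-np.r_[O,0])@RW)[:,:2]*1000
print('amber before',cv2.minAreaRect(P.astype(np.float32)))
```

```text
t 6.8 reader mm [-23.5 139.   14.7] y [-0.295 -0.953  0.071] z [ 0.598 -0.241 -0.765] F [-0.1 -0.1 -1. ] q [ 0.27 -0.06  2.1  -0.6   0.53  2.36]
[-27, 146, 16] [ 0.003  0.001 -0.002] [-0.31 -0.56 -0.47]
[-50, 146, 16] [ 0.103  0.012 -0.122] [-2.03  0.12 -1.85]
[-50, 140, 16] [ 0.193  0.022 -0.229] [-1.92  0.69 -1.7 ]
amber ((-1.4554786682128906, 155.77842712402344), (16.08333396911621, 32.45317077636719), 0.7154031991958618)
amber before ((-2.1204466819763184, 164.84902954101562), (16.037893295288086, 32.877235412597656), 1.1740171909332275)
```

The carrier moved 9 mm, is square within 1°, and is still 36 mm outside the hood. I'll back out, square the tool, and line the lead finger up inside the roller span.

move_arm --deltas '[0,0,0,-0.3,-0.5,-0.45,-1,0,0,0,-1.2,-0.3,-1.1,-1,0.1,0.012,-0.12,-2.0,0.1,-1.8,-1,0.193,0.022,-0.229,-1.92,0.75,-1.65,-1,0.193,0.022,-0.229,-1.92,0.75,-1.65,-1,0.193,0.022,-0.229,-1.92,0.75,-1.65,-1]'

```text
time: 7.4
tool_pos: [0.5369, 0.1095, 0.0126]
ee_rot: [3.056, -0.684, 0.224]
wrist_force: [0.2, 0.5, -0.3]
width: 0.0942
finger_force: 0.0
```

Run:
```python
from h import *
here();rgoal([-35,139,14]);rgoal([-28,139,14]);rgoal([-10,139,14])
```

```text
t 7.4 reader mm [-52.2 142.1  12.6] y [-0.026 -0.997  0.066] z [ 0.632 -0.068 -0.772] F [ 0.3  0.5 -0.3] q [ 0.1  -0.18  2.21 -0.02  0.43  1.5 ]
[-35, 139, 14] [ 0.014  0.014 -0.022] [1.41 0.27 1.  ]
[-28, 139, 14] [ 0.014  0.014 -0.022] [1.95 0.26 1.44]
[-10, 139, 14] [ 0.014  0.014 -0.022] [3.35 0.21 2.58]
```

move_arm --deltas '[0,0,0,0.5,0,0.3,-1,0,0,0,1.0,0,0.75,-1,0,0,0,1.0,0,0.75,-1]'

```text
time: 7.7
tool_pos: [0.5515, 0.1118, 0.0141]
ee_rot: [3.056, -0.685, 0.22]
wrist_force: [-0.5, 0.4, -0.9]
width: 0.094
finger_force: 0.0
```

Run:
```python
from h import *
here();rgoal([-28,139,14]);rgoal([-18,139,14]);rgoal([-10,139,14]);rgoal([6,139,14])
```

```text
t 7.7 reader mm [-37.4 141.5  14.1] y [-0.03  -0.997  0.066] z [ 0.632 -0.07  -0.771] F [-0.4  0.5 -0.9] q [ 0.11 -0.15  2.18 -0.04  0.42  1.52]
[-28, 139, 14] [ 0.016  0.013 -0.025] [0.72 0.22 0.62]
[-18, 139, 14] [ 0.016  0.013 -0.025] [1.49 0.19 1.26]
[-10, 139, 14] [ 0.016  0.013 -0.025] [2.11 0.17 1.76]
[6, 139, 14] [ 0.016  0.013 -0.025] [3.35 0.12 2.77]
```

move_arm --deltas '[0.016,0.013,-0.025,0.4,0.22,0.3,-1,0.016,0.013,-0.025,0.75,0.2,0.62,-1,0.016,0.013,-0.025,1.1,0.2,0.95,-1,0.016,0.013,-0.025,1.5,0.19,1.26,-1,0.016,0.013,-0.025,1.5,0.19,1.26,-1]'

```text
time: 8.2
tool_pos: [0.5658, 0.1125, 0.0082]
ee_rot: [3.055, -0.683, 0.249]
wrist_force: [-9.1, -3.7, -0.5]
width: 0.0944
finger_force: 6.0
```

Run:
```python
from h import *
here();rgoal([-10,139,14]);rgoal([6,139,14])
```

```text
t 8.2 reader mm [-23.3 139.5   8.2] y [-0.001 -0.998  0.067] z [ 0.632 -0.052 -0.773] F [-9.7 -1.8 -0.5] q [ 0.09 -0.1   2.15  0.04  0.4   1.41]
[-10, 139, 14] [-0.002  0.013 -0.002] [1.39 0.09 0.4 ]
[6, 139, 14] [-0.002  0.013 -0.002] [2.63 0.09 1.41]
```

move_arm --deltas '[0,0.013,0,0.6,0.05,-0.6,-1,0,0.013,0,0.9,0.05,-0.6,-1,0,0.013,0,1.2,0.05,-0.4,-1,0,0.013,0,1.4,0.05,-0.2,-1]'

```text
time: 8.6
tool_pos: [0.5748, 0.1143, 0.0183]
ee_rot: [3.053, -0.696, 0.251]
wrist_force: [-7.0, -2.7, -4.1]
width: 0.0941
finger_force: 3.8
```

Run:
```python
from h import *
here();s=snap('wrist','w8');rgoal([-10,139,18]);rgoal([4,139,16])
cv2.imwrite('pics/c8.png',s['image'][:,:,::-1])
```

```text
t 8.6 reader mm [-14.1 139.5  18.3] y [-0.001 -0.998  0.068] z [ 0.642 -0.052 -0.765] F [-7.4 -1.3 -4.1] q [ 0.09 -0.1   2.13  0.04  0.41  1.41]
[-10, 139, 18] [-0.001 -0.001 -0.002] [0.2  0.04 0.28]
[4, 139, 16] [-0.001 -0.001 -0.002] [1.15 0.02 1.33]
```

View pics/c8.png

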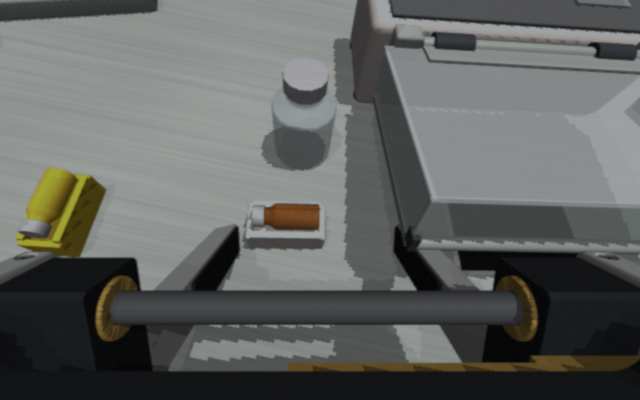

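The hood's front edge is now riding up, with modest forces. I'll continue the insertion.

move_arm --deltas '[0,0,0,0.5,0,0.2,-1,0,0,0,0.8,0,0.5,-1,0,0,0,1.1,0,0.8,-1,0,0,0,1.3,0,1.1,-1,0,0,0,1.5,0,1.3,-1,0,0,0,1.5,0,1.3,-1]'

```text
time: 9.25
tool_pos: [0.5966, 0.1185, 0.0205]
ee_rot: [3.052, -0.701, 0.253]
wrist_force: [-4.8, -2.3, -2.4]
width: 0.0941
finger_force: 2.5
```

Run:
```python
from h import *
here();s=snap('wrist','w9');rgoal([5,139,15]);rgoal([5,124,15])
f,o,M=cam(s)
def hoodang(s):
    f,o,M=cam(s); v,u=np.mgrid[0:235:3,410:640:3]; v=v.ravel();u=u.ravel(); D=s['depth'][v,u]
    P=o+np.c_[(u-s['cx'])/f*D,-(v-s['cy'])/f*D,-D]@M.T; P=(P-np.r_[O,0])@RW*1000
    k=(P[:,0]>-15)&(P[:,0]<80)&(abs(P[:,1])<90)&(P[:,2]>55)&(P[:,2]<150)
    return np.polyfit(P[k,0],P[k,2],1),k.sum()
print(hoodang(s)); print(hoodang(load('w8')))
hsv=cv2.cvtColor(s['image'],cv2.COLOR_RGB2HSV)
m=np.zeros((400,640),np.uint8);m[150:270,235:400]=(hsv[150:270,235:400,1]>110)
c=max(cv2.findContours(m,0,1)[0],key=cv2.contourArea);P=((ray(s,c[:,0,:],.026)-np.r_[O,0])@RW)[:,:2]*1000
print('amber',cv2.minAreaRect(P.astype(np.float32)))
```

```text
t 9.25 reader mm [  8.1 139.4  20.5] y [-0.    -0.998  0.069] z [ 0.647 -0.053 -0.761] F [-5.2 -1.4 -2.4] q [ 0.1  -0.05  2.09  0.03  0.4   1.42]
[5, 139, 15] [-0.001 -0.006 -0.001] [-0.65 -0.    0.24]
[5, 124, 15] [-0.001 -0.006 -0.001] [-0.72  1.49  0.32]
(array([ -0.42643111, 110.40467704]), np.int64(2461))
(array([-0.21491173, 87.07833083]), np.int64(2750))
amber ((-1.4926934242248535, 156.3270263671875), (14.835935592651367, 32.323551177978516), 1.0191348791122437)
```

The hood is open to about 0.40 rad and the carrier is undisturbed. I'll lower the tool slightly and start pushing along the reader's -y.

move_arm --deltas '[0,-0.006,0,-0.3,0,0.1,-1,0,-0.006,0,-0.6,0.1,0.24,-1,0,-0.006,0,-0.62,0.3,0.26,-1,0,-0.006,0,-0.64,0.7,0.28,-1,0,-0.006,0,-0.67,1.2,0.3,-1,0,-0.006,0,-0.7,1.8,0.33,-1,0,-0.006,0,-0.74,2.4,0.36,-1,0,-0.006,0,-0.77,3.0,0.4,-1]'

```text
time: 10.1
tool_pos: [0.6006, 0.0884, 0.017]
ee_rot: [3.052, -0.7, 0.254]
wrist_force: [-4.9, 4.1, -2.6]
width: 0.094
finger_force: 2.8
```

```bash
cat >> h.py <<'E'
def hoodang(s):
    f,o,M=cam(s); v,u=np.mgrid[0:235:3,300:640:3]; v=v.ravel();u=u.ravel(); D=s['depth'][v,u]
    P=o+np.c_[(u-s['cx'])/f*D,-(v-s['cy'])/f*D,-D]@M.T; P=(P-np.r_[O,0])@RW*1000
    k=(P[:,0]>-10)&(P[:,0]<80)&(abs(P[:,1])<90)&(P[:,2]>60)&(P[:,2]<150)
    return -np.polyfit(P[k,0],P[k,2],1)[0].round(3)
def amber(s):
    hsv=cv2.cvtColor(s['image'],cv2.COLOR_RGB2HSV)
    m=np.zeros((400,640),np.uint8);m[140:270,235:400]=(hsv[140:270,235:400,1]>95)
    c=max(cv2.findContours(m,0,1)[0],key=cv2.contourArea);P=((ray(s,c[:,0,:],.026)-np.r_[O,0])@RW)[:,:2]*1000
    return cv2.minAreaRect(P.astype(np.float32)),cv2.boundingRect(c)
E
python3 - <<'E'
from h import *
here();s=snap('wrist','w10');rgoal([5,75,15]);print(hoodang(s),amber(s))
E
```

```text
t 10.1 reader mm [  6.2 109.1  17. ] y [ 0.001 -0.998  0.069] z [ 0.646 -0.052 -0.762] F [-4.   5.  -2.6] q [ 0.02 -0.05  2.1   0.17  0.4   1.23]
[5, 75, 15] [-0.    -0.004 -0.   ] [-0.39  3.29  0.26]
0.397 (((-3.8616106510162354, 130.0806427001953), (32.80177307128906, 15.449721336364746), 86.12459564208984), (254, 238, 59, 30))
```

The carrier is following but has turned about -4°, because the contact lies ahead of its centre. I'll back off 3 mm, shift the contact 7 mm toward the front, and push on.

move_arm --deltas '[0,0,0,0,-0.35,0,-1,0,0,0,-0.3,-0.35,-0.2,-1,0,0,0,-0.6,-0.35,-0.38,-1,0,0,0,-0.6,0,-0.38,-1,0,0,0,-0.62,0.5,-0.36,-1,0,0,0,-0.65,1.0,-0.33,-1,0,0,0,-0.67,1.5,-0.3,-1,0,0,0,-0.69,2.0,-0.27,-1]'

```text
time: 10.95
tool_pos: [0.5974, 0.0681, 0.016]
ee_rot: [3.053, -0.7, 0.254]
wrist_force: [-5.1, 5.2, -2.4]
width: 0.0943
finger_force: 3.3
```

Run:
```python
from h import *
here();s=snap('wrist','w11');rgoal([-1,70,15]);print(hoodang(s),amber(s))
```

```text
t 10.95 reader mm [-0.9 89.8 16. ] y [ 0.002 -0.998  0.067] z [ 0.646 -0.05  -0.762] F [-4.   6.1 -2.4] q [-0.04 -0.06  2.11  0.26  0.41  1.11]
[-1, 70, 15] [-0.002 -0.004 -0.   ] [-0.18  1.88  0.17]
0.327 (((-1.113917350769043, 113.4886703491211), (15.776679992675781, 26.664146423339844), 1.2804399728775024), (255, 222, 48, 27))
```

```bash
cat >> h.py <<'E'
def amber2(s,th=60):
    hsv=cv2.cvtColor(s['image'],cv2.COLOR_RGB2HSV)
    m=np.zeros((400,640),np.uint8);m[130:300,235:405]=((hsv[130:300,235:405,1]>th)&(hsv[130:300,235:405,0]<25))
    m=cv2.morphologyEx(m,cv2.MORPH_CLOSE,np.ones((7,7)))
    c=max(cv2.findContours(m,0,1)[0],key=cv2.contourArea);P=((ray(s,c[:,0,:],.026)-np.r_[O,0])@RW)[:,:2]*1000
    r=cv2.minAreaRect(P.astype(np.float32)); a=r[2]; a=a-90 if r[1][0]>r[1][1] else a
    print('amber centre',np.round(r[0],1),'size',np.round(r[1],1),'yaw',round(a,1),cv2.boundingRect(c))
E
python3 - <<'E'
from h import *
for n in('w9','w10','w11'):
  for t in (40,60,80,100): amber2(load(n),t)
h=cv2.cvtColor(load('w11')['image'],cv2.COLOR_RGB2HSV)
print(h[234,250:330:3,1],h[234,250:330:3,0])
E
```

```text
amber centre [ -1.5 156.6] size [16.  32.8] yaw 1.0 (261, 240, 58, 28)
amber centre [ -1.5 156.5] size [32.5 15.6] yaw -0.4 (261, 240, 58, 28)
amber centre [ -1.5 156.3] size [14.8 32.4] yaw 1.0 (262, 241, 57, 26)
amber centre [ -1.5 156.3] size [14.8 32.4] yaw 1.0 (262, 241, 57, 26)
amber centre [ -3.8 130. ] size [33.4 16.4] yaw -4.2 (253, 237, 61, 32)
amber centre [ -3.8 130.1] size [33.2 16.1] yaw -4.2 (253, 238, 61, 31)
amber centre [ -3.9 130.1] size [33.  15.6] yaw -3.9 (253, 238, 60, 30)
amber centre [ -3.8 130.1] size [32.8 15.3] yaw -3.7 (254, 238, 59, 30)
amber centre [ -1.1 113.4] size [17.  27.6] yaw 1.2 (255, 221, 49, 29)
amber centre [ -1.1 113.3] size [15.8 27.5] yaw 1.3 (255, 222, 49, 27)
amber centre [ -1.1 113.3] size [15.8 27.4] yaw 1.3 (255, 222, 49, 27)
amber centre [ -1.1 113.5] size [15.8 26.7] yaw 1.3 (255, 222, 48, 27)
[ 11   8 179 183 187 183 181 178 179 177 174 177 174 174 179 177 178 174
  17  15  13  13   8  11  13   8  11] [103 108  12  13  13  13  13  14  13  13  13  13  14  14  14  13  13  13
  24  80  78  42  70  75  78  80  75]
```

Using the saved measurements only: the carrier is back to about +1° at x=-1. I'll shift the contact forward by 2.5 mm and continue.

move_arm --deltas '[0,0,0,0,-0.3,0,-1,0,0,0,0.13,-0.3,0.24,-1,0,0,0,0.13,0.1,0.24,-1,0,0,0,0.11,0.7,0.27,-1,0,0,0,0.08,1.4,0.3,-1,0,0,0,0.05,2.1,0.34,-1,0,0,0,0.02,2.7,0.37,-1,0,0,0,0,3.2,0.4,-1]'

```text
time: 11.8
tool_pos: [0.6063, 0.0366, 0.0151]
ee_rot: [3.052, -0.7, 0.255]
wrist_force: [-5.3, 3.8, -1.7]
width: 0.0942
finger_force: 2.8
```

Run:
```python
from h import *
here();s=snap('wrist','w12');rgoal([1.5,30,15]);print(hoodang(s));amber2(s,60);amber2(s,30)
h=cv2.cvtColor(s['image'],cv2.COLOR_RGB2HSV)
for r in(225,240,255):print(r,h[r,240:400:4,1],h[r,240:400:4,0])
```

```text
t 11.8 reader mm [ 1.7 57.2 15.1] y [ 0.002 -0.998  0.068] z [ 0.646 -0.051 -0.762] F [-4.4  4.8 -1.7] q [-0.12 -0.05  2.09  0.38  0.43  0.94]
[1.5, 30, 15] [-0.001 -0.004  0.   ] [-0.17  2.63  0.13]
0.343
amber centre [-0.3 78. ] size [15.  32.5] yaw 1.7 (255, 225, 58, 26)
amber centre [-0.  77.7] size [15.7 33.1] yaw 1.7 (255, 224, 59, 27)
225 [ 7  7  7  7 10  7 11 68 76 76 76 76 77 80 80 78 80 78 36 10 13 11 11 10
 11 10 13 13 13 17 13 13 10 16 13 13 13 10 10 13] [80 80 80 80 83 70 38 15 14 16 14 16 16 16 15 14 15 16 18 75 78 90 90 90
 98 90 83 90 90 84 90 90 90 84 90 83 83 90 90 83]
240 [10 10 10 10 93 90 92 96 95 95 97 97 97 97 98 96 92 95 85 10 11 13 13 10
 13 13 10 10 13 13 13 13 10 13 16 13 10 13 13 13] [83 98 90 90 14 16 14 15 15 15 15 15 15 15 15 15 14 15 15 83 83 78 84 90
 96 90 90 90 90 90 83 90 90 83 90 83 90 90 83 83]
255 [10  8 11 10 10 11  9 11 11 13 10 13 12 12 12 10 13 13 10 10 10 11 13 11
 13 10 13 11 11 11 14 13 13 14 13 11 14 11 11 11] [78 80 78 75 78 78 75 78 90 78 83 84 78 84 78 75 84 78 83 83 83 83 84 90
 78 83 84 83 83 83 84 84 84 84 78 83 84 83 90 90]
```

The carrier is now clearly seen under the raised hood (0.34 rad): vial centre (0,78), yaw +1.7°. I'll shift the contact forward another 3 mm and continue.

move_arm --deltas '[0,0,0,0,-0.3,0,-1,0,0,0,0.22,-0.3,0.2,-1,0,0,0,0.22,0.1,0.2,-1,0,0,0,0.2,0.8,0.23,-1,0,0,0,0.17,1.6,0.26,-1,0,0,0,0.13,2.4,0.3,-1,0,0,0,0.1,3.1,0.34,-1,0,0,0,0.07,3.8,0.37,-1]'

```text
time: 12.65
tool_pos: [0.617, -0.0001, 0.0159]
ee_rot: [3.052, -0.701, 0.255]
wrist_force: [-3.8, 3.9, -3.4]
width: 0.0941
finger_force: 2.7
```

Run:
```python
from h import *
here();s=snap('wrist','w13');rgoal([4.5,0,15]);print(hoodang(s));amber2(s,60);amber2(s,30)
```

```text
t 12.65 reader mm [ 5.1 19.  15.9] y [ 0.002 -0.998  0.069] z [ 0.646 -0.051 -0.761] F [-3.   4.5 -3.4] q [-0.21 -0.02  2.07  0.49  0.46  0.77]
[4.5, 0, 15] [-0.    -0.005  0.   ] [-0.22  1.77  0.13]
0.378
amber centre [-1.4 39.9] size [32.6 11.8] yaw -0.1 (254, 235, 59, 22)
amber centre [-1.6 39.9] size [33.5 12.2] yaw -0.8 (253, 235, 61, 22)
```

move_arm --deltas '[0,0,0,-0.1,-0.25,0,-1,0,0,0,-0.15,0,0,-1,0,0,0,-0.16,0.6,0.05,-1,0,0,0,-0.2,1.2,0.08,-1,0,0,0,-0.22,1.8,0.11,-1,0,0,0,-0.24,2.4,0.14,-1,0,0,0,-0.26,2.9,0.17,-1]'

```text
time: 13.4
tool_pos: [0.6216, -0.0281, 0.0148]
ee_rot: [3.053, -0.701, 0.255]
wrist_force: [-4.4, 5.3, -1.1]
width: 0.094
finger_force: 3.2
```

Run:
```python
from h import *
here();s=snap('wrist','w14');rgoal([4,-24,15]);print(hoodang(s));amber2(s,60);amber2(s,30)
```

```text
t 13.4 reader mm [ 4.2 -9.3 14.8] y [ 0.002 -0.998  0.067] z [ 0.646 -0.05  -0.761] F [-3.3  6.  -1.1] q [-0.28 -0.    2.05  0.56  0.49  0.65]
[4, -24, 15] [-0.002 -0.005  0.   ] [-0.09  1.37  0.05]
0.361
amber centre [-1.5 11.6] size [32.6 13. ] yaw -0.1 (254, 232, 59, 24)
amber centre [-1.6 11.5] size [33.5 13.4] yaw -1.1 (253, 232, 61, 24)
```

move_arm --deltas '[0,0,0,-0.02,0.5,0.02,-1,0,0,0,-0.05,0.9,0.03,-1,0,0,0,-0.07,1.2,0.04,-1,0,0,0,-0.09,1.45,0.05,-1,0,0,0,-0.09,1.45,0.05,-1,0,0,0,-0.07,1.2,0.04,-1,0,0,0,-0.05,0.9,0.03,-1]'

```text
time: 14.15
tool_pos: [0.6249, -0.0403, 0.0165]
ee_rot: [3.045, -0.704, 0.256]
wrist_force: [-3.0, -4.2, -2.9]
width: 0.0941
finger_force: 2.5
```

Run:
```python
from h import *
here();s=snap('wrist','w15');rgoal([-60,-15,15]);print(hoodang(s));amber2(s,60);amber2(s,30)
# plate and carrier edges: image row profile
g=cv2.cvtColor(s['image'],cv2.COLOR_RGB2GRAY)
u=proj(s,np.c_[np.array([[-26,44,0],[26,44,0],[26,-44,0],[-26,-44,0],[0,0,20.]])/1000]@RW.T+np.r_[O,0]);print(u.round())
```

```text
t 14.15 reader mm [  5.1 -21.9  16.5] y [-0.002 -0.997  0.073] z [ 0.649 -0.057 -0.759] F [-3.7 -3.6 -2.9] q [-0.3   0.    2.05  0.58  0.5   0.62]
[-60, -15, 15] [ 0.003 -0.008  0.001] [-5.01 -0.63 -4.15]
0.378
amber centre [-1.2 -3.7] size [32.8 11.9] yaw -0.2 (259, 235, 59, 22)
amber centre [-1.3 -3.5] size [33.3 12.3] yaw -1.0 (258, 235, 60, 22)
[[206. 298.]
 [218. 217.]
 [349. 221.]
 [353. 299.]
 [282. 246.]]
```

The carrier is at about (-1,0) on the plate, yaw within 1°. I'll move the pushing finger clear and draw both fingers out along -x.

move_arm --deltas '[0,0,0,0,-0.3,0,-1,0,0,0,0,-0.6,0,-1,0,0,0,-0.5,-0.6,-0.4,-1,0,0,0,-1.0,-0.6,-0.8,-1,0,0,0,-1.5,-0.6,-1.2,-1,0,0,0,-2.0,-0.6,-1.6,-1,0,0,0,-2.5,-0.6,-1.95,-1,0,0,0,-3.0,-0.6,-2.3,-1]'

```text
time: 15.0
tool_pos: [0.5858, -0.0403, 0.014]
ee_rot: [3.049, -0.703, 0.255]
wrist_force: [-0.5, 0.2, -0.4]
width: 0.0942
finger_force: 0.0
```

Run:
```python
from h import *
here();s=snap('wrist','w16');rgoal([-65,-15,12]);rgoal([-90,-15,80]);print(hoodang(s));amber2(s,60);amber2(s,30)
```

```text
t 15.0 reader mm [-33.3 -14.3  14. ] y [-0.    -0.998  0.07 ] z [ 0.648 -0.054 -0.759] F [-0.5  0.3 -0.4] q [-0.34 -0.08  2.13  0.61  0.52  0.56]
[-65, -15, 12] [ 0.    -0.007  0.   ] [-2.5   0.09 -1.88]
[-90, -15, 80] [ 0.    -0.007  0.   ] [-0.01  0.56 -8.67]
-0.002
amber centre [-3.6 -3.8] size [32.4 16.5] yaw -3.8 (276, 176, 54, 26)
amber centre [-3.4 -3.9] size [33.2 17.9] yaw -3.8 (276, 174, 55, 29)
```

The hood is shut. The vial now reads about -3.8° yaw, so I'll back away and re-measure from above.

move_arm --deltas '[0,0,0,-2.5,0,-1.9,-1,0,0,0,-2.5,0,-1.9,-1,0,0,0,-1.5,0.3,-5,-1,0,0,0,0,0.5,-8.7,-1,0,-0.15,0,4,0.5,-13,-1,0,-0.3,0,5,0.5,-14,-1,0,-0.45,0,5,0.5,-14,-1,0,-0.6,0,5,0.5,-14,-1]'

```text
time: 15.85
tool_pos: [0.5363, -0.0455, 0.1581]
ee_rot: [3.067, -0.146, 0.206]
wrist_force: [0.1, -0.2, -0.6]
width: 0.0942
finger_force: 0.0
```

Run:
```python
from h import *
here();rgoal([-50,0,200],lean=90,beta=0)
s=snap('wrist','w17');print(hoodang(s));amber2(s,60);amber2(s,30)
```

```text
t 15.85 reader mm [-82.8  -9.8 158.1] y [-0.    -0.997  0.074] z [ 0.146 -0.073 -0.987] F [ 0.1 -0.2 -0.6] q [-0.18 -0.05  1.61 -0.01  1.41  1.19]
[-50, 0, 200] [ 0.074 -0.146  0.005] [ 3.87 -0.67 -3.73]
-0.003
amber centre [-4.7 -3.7] size [10.9 30.2] yaw 0.4 (287, 130, 31, 12)
amber centre [-5.1 -3.7] size [11.9 32.2] yaw 0.4 (286, 130, 33, 13)
```

move_arm --deltas '[0.074,-0.146,0.005,2.9,-0.7,-3.7,-1,0.074,-0.146,0.005,2.9,-0.7,-3.7,-1,0.074,-0.146,0.005,2.9,-0.7,-3.7,-1,0.074,-0.146,0.005,2.9,-0.7,-3.7,-1]'

```text
time: 16.3
tool_pos: [0.5556, -0.0314, 0.1938]
ee_rot: [-3.138, 0.0, 0.196]
wrist_force: [0.2, 0.4, 0.6]
width: 0.0934
finger_force: 0.0
```

Run:
```python
from h import *
here();s=snap('wrist','w18'); im=s['image'];hsv=cv2.cvtColor(im,cv2.COLOR_RGB2HSV);g=cv2.cvtColor(im,cv2.COLOR_RGB2GRAY)
def rd(P): return ((P-np.r_[O,0])@RW)[:,:2]*1000
def rect(m,z):
    c=max(cv2.findContours(m.astype(np.uint8),0,1)[0],key=cv2.contourArea)
    P=rd(ray(s,c[:,0,:],z)); print(cv2.boundingRect(c),np.round(P.min(0),1),np.round(P.max(0),1)); return cv2.minAreaRect(P.astype(np.float32))
w=np.zeros(g.shape,bool);w[20:200,180:460]=1
a=w&(hsv[:,:,1]>45)&(hsv[:,:,0]<25)
for n in('w1','w18'): pass
ac=cv2.findContours(a.astype(np.uint8),0,1)[0]
for c in ac:
    if cv2.contourArea(c)>80:
        P=rd(ray(s,c[:,0,:],.026)); print('amber',np.round(P.mean(0)),cv2.minAreaRect(P.astype(np.float32)),cv2.boundingRect(c))
u=proj(s,np.array([[-26,44,0],[26,44,0],[26,-44,0],[-26,-44,0]])/1000@RW.T+np.r_[O,0]);print(u.round(1))
x0,x1=int(u[:,0].min())-8,int(u[:,0].max())+8;y0,y1=int(u[:,1].min())-8,int(u[:,1].max())+8
print(x0,y0)
for r in range(y0,y1,3): print(r,' '.join('%3d'%v for v in g[r,x0:x1:3]))
```

```text
t 16.3 reader mm [-61.2   0.3 193.8] y [ 0.001 -1.    -0.003] z [-0.     0.003 -1.   ] F [0.2 0.3 0.6] q [-0.16  0.11  1.37  0.    1.66  1.21]
amber [-4. -5.] ((-3.8975987434387207, -3.8264970779418945), (30.558250427246094, 13.856897354125977), 89.7016372680664) (308, 129, 29, 14)
[[281.3 153.7]
 [280.2 108.1]
 [356.9 108.1]
 [355.5 153.8]]
272 100
100 137 137 137 137 137 137 137 137 137 137 137 138 137 137 138 138 137 138 138 138 139 138 138 138 138 138 138 137 138 139 138
103 138 138 138 137 138 138 138 137 137 137 137 137 137 137 137 138 138 138 138 138 138 138 138 138 138 138 137 138 138 139 139
106 137 137 143 142 142 142 143 142 143 142 142 143 142 142 141 143 142 142 142 141 141 142 142 141 141 142 142 141 141 141 139
109 137 138 143 125 122 122 122 122 122 122 122 122 122 122 122 122 122 122 122 122 122 122 122 122 123 122 122 122 126 141 138
112 137 139 143 123 119 119 120 120 119 119 119 119 119 119 120 119 119 120 119 119 120 120 120 119 119 119 118 118 123 141 138
115 138 139 143 122 118 118 119 119 120 120 120 119 119 119 120 120 118 119 120 120 119 119 119 120 119 119 
[... 1239 characters left out ...]
 142 143 143 144 144 144 141 119 119 119 119 119 134 140 138
148 140 139 142 135 121 120 120 119 119 119 119 119 119 119 119 119 119 118 120 119 120 121 120 119 118 119 119 119 136 142 140
151 131 131 133 131 129 130 130 129 130 128 129 130 129 128 129 129 129 129 130 129 129 129 129 129 129 128 128 129 131 132 131
154 130 129 130 129 129 131 130 129 130 129 129 130 128 128 128 128 128 128 129 128 128 129 129 128 130 129 128 129 130 130 129
157 138 128 135 139 130 136 132 130 129 129 128 128 128 129 128 129 129 129 135 143 151 151 150 150 150 150 148 153 155 155 156
160  92  93  94  94  96  95  96  96  96  95  97  97  95  94  92  93  94  95  95 136 138 139 138 139 138 139 140 148 149 150 150
```

Run:
```python
from h import *
s=load('w18'); im=s['image'];g=cv2.cvtColor(im,cv2.COLOR_RGB2GRAY).astype(float)
def rd(P): return ((P-np.r_[O,0])@RW)[:,:2]*1000
def sub(v,t):
    for i in range(len(v)-1):
        if v[i]<t<=v[i+1]: return i+(t-v[i])/(v[i+1]-v[i])
T=[(c,115+sub(g[115:135,c],129)) for c in range(300,336,2)]
B=[(c,149.-sub(g[130:150,c][::-1],131)) for c in range(300,336,2)]
L=[(288+sub(g[r,288:306],131),r) for r in range(126,143,2)]
Rr=[(348-sub(g[r,330:349][::-1],131),r) for r in range(128,143,2)]
for n,p in(('T',T),('B',B),('L',L),('R',Rr)):
    P=rd(ray(s,p,.02)); m=P.mean(0); d=np.linalg.svd(P-m)[2][0]; a=np.degrees(np.arctan2(d[1],d[0]))
    print(n,m.round(1),((a+45)%90-45).round(2),np.array(p)[[0,-1]].round(1).tolist())
p=[(c,100+ (lambda v:[i+(v[i]-130)/(v[i]-v[i+1]) for i in range(len(v)-1) if v[i]>=130>v[i+1]][0])(g[100:115,c])) for c in range(288,350,4)]
P=rd(ray(s,p,0));d=np.linalg.svd(P-P.mean(0))[2][0];print('plate back',P.mean(0),((np.degrees(np.arctan2(d[1],d[0]))+45)%90-45))
```

```text
T [9.1 1.7] -3.46 [[300.0, 122.3], [334.0, 124.3]]
B [-15.4   1.6] -3.39 [[300.0, 144.8], [334.0, 146.8]]
L [-2.5 23.9] -3.41 [[297.1, 126.0], [296.6, 142.0]]
R [ -3.6 -23.7] -3.98 [[340.5, 128.0], [339.3, 142.0]]
plate back [25.94033774  0.6034416 ] 0.057135589459264224
```

The carrier is wholly on the plate, centred at (-3,0), but turned -3.5°, and the earlier reading was biased by the roller hiding part of it. There is plenty of time, so I'll reopen the hood and square it with a few millimetres of push on the front half of the end wall.

Run:
```python
from h import *
rgoal([-62,-16,60])
```

```text
[-62, -16, 60] [-0.07   0.697 -0.025] [-0.06  1.66 13.44]
```

move_arm --deltas '[-0.07,0.697,-0.025,0,1.6,4,-1,-0.07,0.697,-0.025,0,1.6,6,-1,-0.07,0.697,-0.025,0,1.6,8,-1,-0.07,0.697,-0.025,0,1.6,10,-1,-0.07,0.697,-0.025,0,1.6,12,-1,-0.07,0.697,-0.025,0,1.6,13.4,-1,-0.07,0.697,-0.025,0,1.6,13.4,-1]'

```text
time: 17.05
tool_pos: [0.5542, -0.0466, 0.0565]
ee_rot: [3.054, -0.689, 0.25]
wrist_force: [0.2, -0.4, -0.1]
width: 0.0942
finger_force: 0.0
```

Run:
```python
from h import *
here();rgoal([-48,-16,15]);rgoal([-30,-16,14])
```

```text
t 17.05 reader mm [-65.5 -14.3  56.5] y [-0.001 -0.998  0.067] z [ 0.637 -0.053 -0.769] F [ 0.1 -0.5 -0.1] q [-0.38 -0.23  2.14  0.52  0.66  0.65]
[-48, -16, 15] [-0.001  0.007 -0.003] [-1.3  -0.11  4.32]
[-30, -16, 14] [-0.001  0.007 -0.003] [ 0.03 -0.12  5.54]
```

move_arm --deltas '[0,0,0,-0.9,0,2.2,-1,0,0,0,-1.7,0,4.1,-1,0,0,0,-1.7,0,4.1,-1,0,0,0,-1.7,0,4.1,-1]'

```text
time: 17.45
tool_pos: [0.5722, -0.0476, 0.0189]
ee_rot: [3.05, -0.694, 0.254]
wrist_force: [-0.1, 0.4, 1.5]
width: 0.0938
finger_force: 0.0
```

Run:
```python
from h import *
here();rgoal([-24,-16,13.5]);rgoal([-15,-16,19]);rgoal([-2,-16,17])
```

```text
t 17.45 reader mm [-48.1 -18.8  18.9] y [-0.    -0.998  0.071] z [ 0.642 -0.054 -0.765] F [-0.   0.5  1.5] q [-0.37 -0.12  2.15  0.6   0.55  0.56]
[-24, -16, 13.5] [0.001 0.002 0.001] [ 1.52 -0.32  1.95]
[-15, -16, 19] [0.001 0.002 0.001] [ 2.56 -0.28  2.1 ]
[-2, -16, 17] [0.001 0.002 0.001] [ 3.43 -0.3   3.09]
```

move_arm --deltas '[0,0,0,-0.1,-0.25,0.6,-1,0,0,0,0.5,-0.25,1.1,-1,0,0,0,1.0,-0.25,1.5,-1,0,0,0,1.5,-0.25,1.9,-1,0,0,0,2.1,-0.25,1.8,-1,0,0,0,2.6,-0.25,1.9,-1,0,0,0,3.0,-0.25,2.2,-1,0,0,0,3.0,-0.25,2.2,-1]'

```text
time: 18.25
tool_pos: [0.6038, -0.0382, 0.0142]
ee_rot: [3.055, -0.684, 0.249]
wrist_force: [-4.3, -6.8, -3.2]
width: 0.0939
finger_force: 3.3
```

Run:
```python
from h import *
here();rgoal([-3,-16,16]);s=snap('wrist','w19');print(hoodang(s))
```

```text
t 18.25 reader mm [-15.3 -15.7  14.2] y [-0.001 -0.998  0.067] z [ 0.634 -0.053 -0.772] F [-5.5 -5.9 -3.2] q [-0.31 -0.04  2.08  0.55  0.52  0.64]
[-3, -16, 16] [-0.001  0.012 -0.003] [1.06 0.04 0.64]
0.175
```

move_arm --deltas '[0,0,0,0.4,0,0.2,-1,0,0,0,0.7,0,0.4,-1,0,0,0,1.0,0,0.6,-1,0,0,0,1.0,0,0.6,-1]'

```text
time: 18.7
tool_pos: [0.6164, -0.0357, 0.0176]
ee_rot: [3.054, -0.687, 0.25]
wrist_force: [-2.4, -5.3, -3.5]
width: 0.0938
finger_force: 2.6
```

```bash
cat >> h.py <<'E'
def topslope(s):
    hsv=cv2.cvtColor(s['image'],cv2.COLOR_RGB2HSV); m=(hsv[:,:,1]>45)&(hsv[:,:,0]<25); m[:150]=0;m[300:]=0;m[:,:240]=0;m[:,400:]=0
    c=np.where(m.sum(0)>8)[0]; c=c[(c>c.min()+16)&(c<c.max()-5)]
    p=np.c_[c,[np.where(m[:,k])[0].min() for k in c]]; P=((ray(s,p,.028)-np.r_[O,0])@RW)[:,:2]*1000
    k=np.polyfit(P[:,1],P[:,0],1); print('top edge yaw',-np.degrees(np.arctan(k[0])).round(2),'mid',P.mean(0).round(1),'y range',P[:,1].min().round(1),P[:,1].max().round(1))
E
python3 - <<'E'
from h import *
here();s=snap('wrist','w20');print(hoodang(s));topslope(s)
for n in('w9','w10','w12','w15','w16'):print(n);topslope(load(n))
rgoal([-3,-16,15]);rgoal([-3,-30,15])
E
```

```text
t 18.7 reader mm [ -2.4 -15.7  17.6] y [-0.001 -0.998  0.068] z [ 0.636 -0.053 -0.77 ] F [-3.4 -4.7 -3.5] q [-0.3  -0.02  2.05  0.54  0.52  0.67]
0.329
top edge yaw -4.39 mid [ 3.4 -6.6] y range -16.3 3.0
w9
top edge yaw -1.23 mid [  5.5 153.7] y range 143.9 163.5
w10
top edge yaw -3.63 mid [  3.  127.3] y range 117.1 137.5
w12
top edge yaw 4.32 mid [ 6.8 75.2] y range 65.5 84.8
w15
top edge yaw -3.91 mid [ 3.3 -6.6] y range -16.5 3.3
w16
top edge yaw -4.29 mid [ 3.4 -7. ] y range -16.0 2.0
[-3, -16, 15] [-0.001  0.009 -0.002] [-0.22  0.01  0.17]
[-3, -30, 15] [-0.001  0.009 -0.002] [-0.27  1.41  0.24]
```

Hood at 0.33 rad. I'll push about 5 mm against the front half of the end wall and measure.

move_arm --deltas '[0,0.008,0,-0.21,0.4,0.18,-1,0,0.008,0,-0.23,0.8,0.2,-1,0,0.008,0,-0.25,1.05,0.22,-1,0,0.008,0,-0.25,1.25,0.22,-1,0,0.008,0,-0.25,1.35,0.22,-1]'

```text
time: 19.25
tool_pos: [0.6167, -0.0461, 0.0138]
ee_rot: [3.06, -0.692, 0.251]
wrist_force: [-4.7, 3.8, -3.9]
width: 0.0938
finger_force: 2.8
```

Run:
```python
from h import *
here();s=snap('wrist','w21');print(hoodang(s));topslope(s);amber2(s)
```

```text
t 19.25 reader mm [ -4.1 -26.   13.8] y [ 0.003 -0.998  0.063] z [ 0.639 -0.046 -0.767] F [-3.9  4.7 -3.9] q [-0.33 -0.    2.05  0.59  0.53  0.59]
0.279
top edge yaw -2.91 mid [ 3.9 -8.5] y range -18.2 1.3
amber centre [-2.5 -5.5] size [32.7 15.1] yaw -0.9 (256, 218, 58, 27)
```

move_arm --deltas '[0,0,0,0.2,0.1,-0.2,-1,0,0,0,0.2,0.25,-0.2,-1,0,0,0,0.2,0.4,-0.2,-1,0,0,0,0.2,0.4,-0.2,-1]'

```text
time: 19.7
tool_pos: [0.6179, -0.0499, 0.017]
ee_rot: [3.06, -0.692, 0.251]
wrist_force: [-4.5, 3.6, -3.4]
width: 0.0938
finger_force: 2.8
```

Run:
```python
from h import *
here();s=snap('wrist','w22');print(hoodang(s));topslope(s);amber2(s)
```

```text
t 19.7 reader mm [ -3.7 -29.9  17. ] y [ 0.003 -0.998  0.063] z [ 0.64  -0.047 -0.767] F [-3.7  4.4 -3.4] q [-0.33 -0.01  2.04  0.59  0.54  0.59]
0.308
top edge yaw -1.46 mid [  4.4 -12.1] y range -21.7 -2.5
amber centre [-1.8 -9.2] size [32.6 14.3] yaw -1.4 (256, 220, 57, 25)
```

move_arm --deltas '[0,0,0,0,0.12,0,-1,0,0,0,0,0.22,0,-1,0,0,0,0,0.22,0,-1]'

```text
time: 20.05
tool_pos: [0.6182, -0.0519, 0.0171]
ee_rot: [3.06, -0.692, 0.251]
wrist_force: [-5.0, 4.6, -2.9]
width: 0.094
finger_force: 2.8
```

Run:
```python
from h import *
here();s=snap('wrist','w23');print(hoodang(s));topslope(s);amber2(s);rgoal([-35,-20,14])
```

```text
t 20.05 reader mm [ -3.7 -32.   17.1] y [ 0.003 -0.998  0.063] z [ 0.64  -0.046 -0.767] F [-4.   5.5 -2.9] q [-0.34 -0.    2.04  0.59  0.54  0.58]
0.309
top edge yaw -0.99 mid [  4.7 -14.2] y range -23.8 -4.6
amber centre [ -1.6 -11.3] size [32.7 14.6] yaw -1.0 (256, 220, 57, 25)
[-35, -20, 14] [-0.007  0.004 -0.002] [-2.55 -1.23 -1.82]
```

Reading about -1° (true roughly -0.5°). That is good enough, so I'll release sideways and withdraw.

move_arm --deltas '[0,0,0,0,-0.5,0,-1,0,0,0,0,-1.0,0,-1,0,0,0,-0.5,-1.2,-0.35,-1,0,0,0,-1.0,-1.2,-0.7,-1,0,0,0,-1.5,-1.2,-1.05,-1,0,0,0,-2.0,-1.2,-1.4,-1,0,0,0,-2.5,-1.2,-1.8,-1,0,0,0,-3.0,-1.2,-2.2,-1]'

```text
time: 20.9
tool_pos: [0.5828, -0.0502, 0.0186]
ee_rot: [3.051, -0.701, 0.254]
wrist_force: [1.2, 0.2, 0.5]
width: 0.0939
finger_force: 0.0
```

Run:
```python
from h import *
here();s=snap('wrist','w24');print(hoodang(s));rgoal([-65,-20,13]);rgoal([-90,-10,120],lean=60)
```

```text
t 20.9 reader mm [-38.2 -23.4  18.6] y [-0.    -0.998  0.07 ] z [ 0.647 -0.053 -0.761] F [1.3 0.  0.5] q [-0.37 -0.09  2.13  0.62  0.54  0.54]
-0.002
[-65, -20, 13] [-0.    -0.005 -0.   ] [-2.35 -0.37 -1.3 ]
[-90, -10, 120] [-0.    -0.179 -0.   ] [  2.69  -0.62 -11.11]
```

move_arm --deltas '[0,0,0,-2.3,0,-1.5,-1,0,0,0,-2.3,0,-1.5,-1,0,0,0,-1.5,-0.3,-5,-1,0,-0.1,0,0,-0.6,-8.7,-1,0,-0.25,0,4,-1,-13,-1,0,-0.4,0,5,-1,-14,-1,0,-0.55,0,5,-1,-14,-1,0,-0.7,0,5,-1,-14,-1]'

```text
time: 21.75
tool_pos: [0.5308, -0.0404, 0.161]
ee_rot: [3.069, -0.027, 0.197]
wrist_force: [0.0, 0.5, 0.1]
width: 0.0937
finger_force: 0.0
```

Run:
```python
from h import *
here();rgoal([-61,0,195],lean=90,beta=0)
```

```text
t 21.75 reader mm [-87.3  -3.7 161. ] y [-0.    -0.997  0.073] z [ 0.027 -0.073 -0.997] F [0.1 0.5 0.1] q [-0.14  0.03  1.52 -0.06  1.54  1.23]
[-61, 0, 195] [ 0.073 -0.027  0.001] [ 2.72 -0.13 -3.35]
```

move_arm --deltas '[0.073,-0.027,0,2.7,0,-3.4,-1,0.073,-0.027,0,2.7,0,-3.4,-1,0.073,-0.027,0,2.7,0,-3.4,-1,0.073,-0.027,0,2.7,0,-3.4,-1]'

```text
time: 22.15
tool_pos: [0.552, -0.0332, 0.1894]
ee_rot: [-3.137, 0.005, 0.196]
wrist_force: [-0.3, 0.5, -0.2]
width: 0.094
finger_force: 0.0
```

Run:
```python
from h import *
here();s=snap('wrist','w25');print(hoodang(s)); g=cv2.cvtColor(s['image'],cv2.COLOR_RGB2GRAY).astype(float)
def rd(P): return ((P-np.r_[O,0])@RW)[:,:2]*1000
def sub(v,t):
    for i in range(len(v)-1):
        if v[i]<t<=v[i+1]: return i+(t-v[i])/(v[i+1]-v[i])
    return np.nan
c=proj(s,(np.array([[-1.5,-8,20.]])/1000)@RW.T+np.r_[O,0])[0];u,v=int(c[0]),int(c[1]);print(u,v)
T=[(k,v-20+sub(g[v-20:v+2,k],130)) for k in range(u-18,u+18,2)]
L=[(u-34+sub(g[r,u-34:u-8],131),r) for r in range(v-7,v+8,2)]
Rr=[(u+34-sub(g[r,u+8:u+35][::-1],131),r) for r in range(v-7,v+8,2)]
B=[(k,v+17-sub(g[v:v+18,k][::-1],131)) for k in range(u-18,u+18,2)]
for n,p in(('T',T),('B',B),('L',L),('R',Rr)):
    p=np.array(p,float);p=p[~np.isnan(p).any(1)];P=rd(ray(s,p,.02)); m=np.median(P,0); d=np.linalg.svd(P-P.mean(0))[2][0]; a=np.degrees(np.arctan2(d[1],d[0]))
    print(n,len(p),m.round(1),((a+45)%90-45).round(2),p[[0,-1]].round(1).tolist())
# neighbours unchanged? compare first top view with now
t0=load('top0');t=snap('top','top1')
d=cv2.absdiff(t0['image'],t['image']).max(2)
for n,(x,y) in dict(tall=(277,176),empty=(370,178),short=(369,156),yellow=(240,204),green=(264,232)).items(): print(n,d[y-8:y+9,x-10:x+11].max())
```

```text
t 22.15 reader mm [-65.1  -0.8 189.4] y [ 0.001 -1.    -0.004] z [-0.005  0.004 -1.   ] F [-0.2  0.5 -0.2] q [-0.16  0.1   1.39  0.    1.66  1.21]
-0.003
325 128
T 18 [10.  -6.7] -0.66 [[307.0, 117.6], [341.0, 118.2]]
B 18 [-14.4  -6.9] -0.4 [[307.0, 140.6], [341.0, 141.1]]
L 8 [-0.8 16.1] -0.65 [[302.9, 121.0], [302.9, 135.0]]
R 8 [ -0.7 -31.5] -0.88 [[347.0, 121.0], [346.5, 135.0]]
tall 11
empty 99
short 101
yellow 11
green 41
```

```bash
python3 -c "
from bench import robot
print(robot.close_job())"
```

```text
the job is handed in; nothing more can be done
None
```

The carrier stands wholly on the glass plate, square to about 0.6° and centred at about (-2, -8) mm, with the hood shut over it and the job handed in at about 22 s; I nudged it about 9 mm toward the reader before lifting the hood because the gripper could not span both, reopened the hood once to take out a 3.5° turn, viewed 11 pictures instead of 10, and could not confirm the empty carrier and short vial in the last image, though nothing came near them.

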